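# Refit the dust-filter cover

## Task

Put the aluminium cover back on the open dust-filter housing: holding it tilted with the free end up, hook its thin lip fully under the ledge at the end nearer the robot, then swing the other end down and press it until it snaps past the roller catch and lies flush on its seat. Feel your way and force nothing, then let go; leave everything else on the bench where it is.

Things in the scene. Friction and masses are not known exactly. Their poses are not given: they have to be found in the camera images.
- housing: Green sheet-steel dust-filter box fixed to the bench, 204 (x) x 126 (y) x 76 high (mm), open on top. Origin: centre of its underside, z up; its -x end (nearer the robot) is the ledge end, +x the catch end. The steel cover frame on top sits on a soft gasket, screwed through slots: all of it (seat, ledge, catch) is up to 12 off nominal along x and up to 3 in z, either way, unmeasured: feel for it.
- seat (a point): Nominal centre of the frame's flat rim, the cover's seat, 85 above the bench; fixed to the housing, so without the frame's offset. At the ledge end the rim is solid from x = -90 to -16, then open. Far upstand, 8 high, inner face at x = 78; side upstands, 5 high, inner faces at y = +-49. The seated cover's origin lies here, 2 of play in x, 4 each side in y. The frame stands no more than 40 N.
- ledge (a point): Nominal middle of the ledge's free edge, on its underside: 64 towards -x from the seat and 8 above it (without the frame's offset). The ledge, 106 wide and 5 thick, covers a slot 8 high and 12 deep that runs on to -x, floored by the rim, ended by a solid stop (nominal x = -76). Lip, slot and stop are thin: while hooking the tilted cover keep the force under 13 N.
- catch_spot (a point): Nominal centre of the sprung black roller, 12 across, 24 long along y, at the +x end, 79.5 from the seat and 11 above it (without the frame's offset). The cover's free end must be pushed down past it, about 7 N there; it gives way to +x and springs back over the cover's edge. The cover's own weight is not enough: it then rests on the roller at about 0.1 rad.
- cover: Loose aluminium cover lying flat, 152 (x) x 90 (y) mm, 0.2 kg. Origin: centre of its underside, z up. Plate 6 thick from x = -60 to 76; thin lip 4 thick from x = -60 to -76, flush with the underside. Upright grip fin at x = 5, 14 thick (x), 60 long (y), 6 to 42 above the underside. Seats with its x along the housing's x; tilts up to 0.3 rad fit the slot; it cannot slide in flat.
- lip (a point): Middle of the free edge of the cover's lip, on the underside (cover frame -76, 0, 0).
- fin (a point): Point in the middle of the grip fin of the cover (cover frame 5, 0, 27).
- wrench: Bystander, to be left alone: open-end wrench, 150 long, lying flat (mm).
- sanding_block: Bystander, to be left alone: cork sanding block, 90 x 45 x 30 (mm).
- flange: Bystander, to be left alone: flat steel ring, 120 across, 6 thick (mm).
- sander: Bystander, to be left alone: hand sander, round pad 150 across, 100 high, with a stub grip (mm).
- screwdriver: Bystander, to be left alone: screwdriver lying flat (mm).
Things that resemble listed ones, but are neither listed nor needed, are in the scene too. Of the things that look like the cover, take the one that is farthest to the robot's right at the start.

How it is judged (in metres and radians):
On the way:
1. the lip is brought in at the height of the slot at the ledge end while the cover is still tilted, its free end up (angle between cover's own z axis and vertical above 0.12 rad and x of lip in the frame of housing between -0.092 and -0.062 m and y of lip in the frame of housing between -0.008 and 0.008 m and z of lip in the frame of housing between 0.079 and 0.0935 m), for 0.2 s.
At the end, for the whole second after the job is handed in: The cover lies flush on the seat (80 to 90 mm above the bench, as the frame sits, and level within 0.025 rad), lip in the slot under the ledge (lip edge 60 to 90 mm from the housing's middle, within 7 mm sideways and 0.08 rad of yaw), its free end under the roller catch, released and at rest (angle between cover's own z axis and vertical below 0.025 rad and z of cover in the frame of housing between 0.0795 and 0.0905 m and x of lip in the frame of housing between -0.0905 and -0.0595 m and y of cover in the frame of housing between -0.007 and 0.007 m and angle between the x axis of cover and the x axis of housing, either way round below 0.08 rad and linear speed of cover below 0.01 m/s and contact force between cover and the fingers below 0.1 N); the robot touches nothing.
It fails at once if more than 40 N on the housing (its frame bends) (contact force between housing and anything else above 40 N).
It fails at once if more than 13 N on the housing while the cover is still tilted (over 0.12 rad) for hooking (angle between cover's own z axis and vertical above 0.12 rad and contact force between housing and anything else above 13 N).
It fails at once if a bystander is shifted by more than 30 mm (distance of any of wrench, sanding_block, flange, sander, screwdriver from where it was at the start of the episode above 0.03 m).
It also fails if it takes over 58 s, if anything falls off the work surface, if the arm or the gripper's body presses on something with over 40 N, if the wrist force passes 120 N, or if a joint passes its speed limit or range.

## Robot

A 6-joint arm with a two-finger parallel gripper is mounted at the origin on the work surface. World frame = base frame: x ahead of the robot, y to its left, z up, the work surface at z = 0. Lengths are in mm, angles in rad, forces in N, time in s.
With the tool pointing down it reaches from about 300 to 850 mm from the base axis. Payload 5.4 kg.
Tool frame: the origin (TCP) lies midway between the tips of the shut fingers; the grasp point (between the pads) lies 19 mm behind it (arm.pinch_z is the distance from the TCP to the grasp point, in mm); x points along the fingers, y is the direction in which the jaws open and shut, and the axes are right-handed (so a half turn about x gives the same grasp; the last joint's range is limited). The gripper opens to 85 mm and grips with 20 to 120 N. Pads are 22 mm wide; open, the fingers measure 114 mm over their backs; the gripper's body (76 mm by 85 mm) begins 54 mm behind the grasp point. The pads swing forward as they close: fully open they stand 13 mm farther back than shut.
Start: joints at [0.958, 0.158, 1.597, -0, 1.386, -0.21], TCP at [225.405, 528.96, 231.299] pointing down, gripper open.
Joint ranges: [-2.91, 2.91], [-0.94, 2.29], [0.18, 2.7], [-1.29, 4.43], [0.17, 2.64], [-3, 3]. Speed limits (rad/s): [2.57, 2.57, 3.14, 3.14, 3.14, 3.14].

## Interface

Orientations are given as a unit quaternion [x, y, z, w].
In Python, from cell import arm, get_image, spotter gives the robot as it stands. The module is installed in compiled form; this text tells all that it offers.
- The arm moves only by the shell command python3 -m pendant 'ROWS'. ROWS is JSON, a list of rows, each an object of numbers: "x", "y", "z": the shift along the tool's x, y, z in m; "ax", "ay", "az": the turn, a rotation vector about the tool's x, y, z in rad; "fingers": the gripper's target within -1 to 1 (fully open at 1, half-way at 0, shut at -1). In form: [{"x": .., "y": .., "z": .., "ax": .., "ay": .., "az": .., "fingers": ..}, ...]. A call has 1 to 12 rows; each row shifts and turns the commanded pose from where the row before left it, along the tool's axes as they then stand; what a row does not reach is not made up. A row lasts 1/12 s, in which the tool goes at most 41.7 mm and 7.16 degrees, less where a joint would pass 70% of its speed; a pose out of reach is approached as far as the arm can. A call with a gripper value outside its range is refused whole. The fingers move at their own pace and stop on an object; the grip force is fixed at half the most. Time passes only in rows, so rows that do not move let the fingers close. It gives the time, the measured TCP pose, the force and the opening at its end, in the units of the state.
- arm.read_state(): the state, without advancing time (a new reading comes with each control period).
- get_image(name): name is "scene" or "side" or "wrist"; returns a dict with "pixels" (400x640x3 uint8, red, green, blue), "range_z" (400x640 float32, mm along the optical axis (not along the pixel's ray), 0 where there is no reading), "fx", "fy", "cx", "cy" (pixels), "origin" and "rotation" of the camera in the world. Camera axes: x right, y down, z forward; pixel columns grow to the right and rows downward; lengths in mm; the calibration is good to about 2 mm. A picture is of the moment at which its call begins.
- arm.close_job(): hands the job in, once; it reports no verdict.
Trained networks look in the newest picture that a camera, given by its name, has taken for a name from the list of things; names that differ only in an ending like _2 or _b are one class to them, and where a whole thing is asked for, a point or a joint stands for the part that bears it (a point fixed in the world has none). Each returns a list of dicts, best first, with "p" (0 to 1); they miss things now and then, are a little off and sometimes report something else, mostly with a low value. They report only what shows in the picture. A call takes as long as a camera call. They do not tell look-alikes from the thing itself.
- spotter.find_in(camera, name): "centre" ([x, y, z] in mm, in world coordinates, good to about 4 mm: the middle of the surface that is visible of it).
- spotter.cut_out(camera, name): "mask" (400x640 bool, what is visible of it).
The state is a dict: "t": time; "qpos": joint angles; "qd": joint speeds; "effort": joint torques, N m; "eef_pos": TCP position; "eef_rot": TCP orientation; "contact_force": force on the tool from outside, world axes, zero at the start; "ft_torque": the same for the moment, N m; "finger_gap": opening from 0.0 (shut) to 1.0 (fully open).
Only numpy, scipy, OpenCV 4.12 (cv2) and the standard library are available. Lean on these libraries where they do the work, as an engineer would, in place of code of your own. Each camera call takes 0.05 s, during which the arm holds its last target. There are 200 camera calls.

## Working session

There is one attempt and no reset: what is moved stays moved. The work goes in short steps, Python scripts to look and compute and a shell command to move; the robot and the scene stay as the last step left them, time stands still between calls to the robot, and variables do not carry over. Pictures are saved under pics/ and viewed, about 8 in all and at most 12, crops included, and the job is handed in when it is done.

```bash
mkdir -p pics; ls; cat > h.py <<'E'
import numpy as np, cv2
from cell import arm, get_image, spotter
from scipy.spatial.transform import Rotation as R
def save(im,n,box=None,s=1):
    p=im["pixels"][:,:,::-1]
    if box: p=p[box[1]:box[3],box[0]:box[2]]
    cv2.imwrite(f"pics/{n}.png",cv2.resize(p,None,fx=s,fy=s,interpolation=cv2.INTER_CUBIC))
def cloud(im):
    v,u=np.mgrid[0:400,0:640]; z=im["range_z"]
    c=np.stack([(u-im["cx"])/im["fx"]*z,(v-im["cy"])/im["fy"]*z,z],-1)
    w=c@np.array(im["rotation"]).T+np.array(im["origin"])
    w[z<=0]=np.nan
    return w
def px(im,P):
    c=np.array(im["rotation"]).T@(np.array(P)-im["origin"]); return np.round([im["fx"]*c[0]/c[2]+im["cx"],im["fy"]*c[1]/c[2]+im["cy"]])
E
python3 - <<'E'
from h import *
ims={}
for c in("scene","side"):
    im=get_image(c); ims[c]=im
    print(c,im["origin"],np.round(im["rotation"],2).tolist())
    for n in("cover","housing"):
        for d in spotter.find_in(c,n): print(c,n,np.round(d["centre"]),round(d["p"],2),px(im,d["centre"]))
a=np.vstack([ims["scene"]["pixels"],ims["side"]["pixels"]])
cv2.imwrite("pics/a.png",cv2.resize(a[:,:,::-1],(480,600)))
save(ims["scene"],"scene",s=1.25);save(ims["side"],"side",s=1.25)
print(arm.read_state(),arm.pinch_z)
E
```

```text
pics
scene [1456.47080629  397.62419218 1044.9247375 ] [0.54, 0.74, -0.31, -0.24]Traceback (most recent call last):
  File "<stdin>", line 7, in <module>
  File "h.py", line 15, in px
    c=np.array(im["rotation"]).T@(np.array(P)-im["origin"]); return np.round([im["fx"]*c[0]/c[2]+im["cx"],im["fy"]*c[1]/c[2]+im["cy"]])
      ~~~~~~~~~~~~~~~~~~~~~~~~~~^^~~~~~~~~~~~~~~~~~~~~~~~~~
ValueError: matmul: Input operand 1 has a mismatch in its core dimension 0, with gufunc signature (n?,k),(k,m?)->(n?,m?) (size 3 is different from 4)
```

Rotation is a quaternion; fix.

```bash
sed -i 's/np.array(im\["rotation"\])/R.from_quat(im["rotation"]).as_matrix()/' h.py
python3 - <<'E'
from h import *
for c in("scene","side"):
    im=get_image(c)
    print(c,im["origin"],np.round(im["rotation"],2).tolist())
    for n in("cover","housing"):
        for d in spotter.find_in(c,n): print(c,n,np.round(d["centre"]),round(d["p"],2),px(im,d["centre"]))
    save(im,c,s=1.25)
print(arm.read_state(),arm.pinch_z)
E
```

```text
scene [1456.47080629  397.62419218 1044.9247375 ] [0.54, 0.74, -0.31, -0.24]
scene cover [371. 320.   9.] 0.89 [381. 201.]
scene cover [586. 221.   9.] 0.65 [340. 237.]
scene cover [544. 670.   5.] 0.61 [477. 261.]
scene housing [ 598. -187.   74.] 0.88 [226. 200.]
scene housing [ 423. -407.    4.] 0.21 [199. 172.]
side [  183.15765177 -1095.16964346   985.5217527 ] [0.88, -0.12, 0.06, -0.45]
side cover [352. 307.   8.] 0.83 [254. 195.]
side cover [564. 217.  10.] 0.74 [323. 199.]
side cover [533. 663.   8.] 0.57 [284. 137.]
side cover [ 564. -236.   70.] 0.23 [374. 281.]
side housing [ 568. -241.   71.] 0.58 [377. 282.]
{'t': 0.4, 'qpos': array([ 9.57890221e-01,  1.58495629e-01,  1.59718703e+00, -5.09654733e-06,
        1.38618437e+00, -2.10087107e-01]), 'qd': array([ 0.00054059, -0.00035027, -0.00293995, -0.00037903, -0.00111192,
       -0.00073039]), 'effort': array([ 2.85871738e-04, -3.95495868e+01, -3.31196129e+01, -1.33642925e-04,
        3.04613095e-03,  6.91652133e-06]), 'eef_pos': array([225.36277581, 528.88697276, 231.15158634]), 'eef_rot': array([ 0.14136715,  0.69285027, -0.14154638,  0.69277591]), 'contact_force': array([ 0.25135016, -0.21917684,  0.08467718]), 'ft_torque': array([-0.00947918, -0.03016912, -0.05977677]), 'finger_gap': 0.9996156165255452} 18.700000000000003
```

View pics/scene.png

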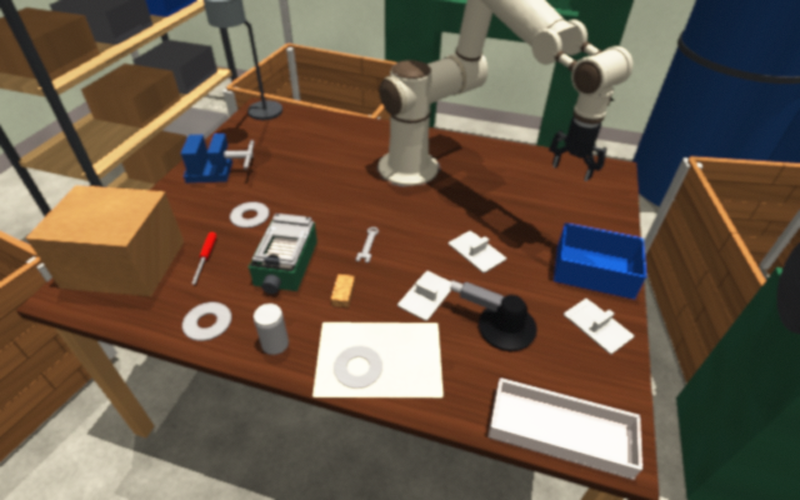

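The scene picture shows three cover look-alikes at about (477,250), (427,295) and (598,325) in the 1.25× view. The housing is at (285,250), with its black catch on the camera side. Image right is the robot's left, so the one farthest right is (427,295), i.e. world (575,219), next to the sander's grip.

```bash
python3 - <<'E'
from h import *
C=[];H=[]
for c in("scene","side"):
    im=get_image(c); w=cloud(im)
    for nm,pt in(("cover",[575,219]),("housing",[585,-210])):
        l=[d for d in spotter.cut_out(c,nm)]
        for d in l:
            P=w[d["mask"]]; P=P[~np.isnan(P[:,0])]
            m=np.median(P,0)
            if np.hypot(*(m[:2]-pt))>70: continue
            print(c,nm,round(d["p"],2),len(P),np.round(m),np.round(np.percentile(P,[2,98],axis=0)))
            if nm=="cover":
                for lo,hi in((2,14),(25,50)):
                    Q=P[(P[:,2]>lo)&(P[:,2]<hi)]
                    if len(Q)>5: print(lo,len(Q),np.round(Q.mean(0)),cv2.minAreaRect(Q[:,:2].astype(np.float32)))
            else:
                for lo,hi in((15,72),(80,105)):
                    Q=P[(P[:,2]>lo)&(P[:,2]<hi)]
                    if len(Q)>5: print(lo,len(Q),np.round(Q.mean(0)),cv2.minAreaRect(Q[:,:2].astype(np.float32)))
            np.save(f"{c}_{nm}.npy",P)
    b={"scene":(180,150,440,300),"side":(260,150,460,330)}[c]
    save(im,"crop_"+c,b,3)
a=cv2.imread("pics/crop_scene.png");b=cv2.imread("pics/crop_side.png")
cv2.imwrite("pics/crop.png",cv2.resize(np.hstack([cv2.resize(a,(780,450)),cv2.resize(b,(500,450))]),(800,281)))
E
```

```text
scene cover 0.84 876 [585. 220.   6.] [[498. 167.   1.]
 [648. 268.  42.]]
2 681 [582. 219.   6.] ((572.0988159179688, 218.82223510742188), (91.71937561035156, 156.17767333984375), 73.49091339111328)
25 117 [579. 219.  37.] ((576.3104248046875, 219.06898498535156), (59.344974517822266, 20.834972381591797), 71.64220428466797)
scene housing 0.56 2541 [ 596. -185.   69.] [[ 471. -269.    0.]
 [ 704. -127.   99.]]
15 1100 [ 620. -182.   48.] ((588.3391723632812, -198.76959228515625), (241.88455200195312, 131.1075897216797), 7.260648727416992)
80 908 [ 561. -201.   87.] ((570.9159545898438, -199.63987731933594), (201.39051818847656, 122.31444549560547), 10.174332618713379)
side cover 0.9 787 [569. 213.   8.] [[502. 164.   3.]
 [643. 272.  44.]]
2 713 [572. 215.   8.] ((571.8218994140625, 220.64443969726562), (104.84210205078125, 147.50491333007812), 71.55413818359375)
25 50 [571. 203.  41.] ((572.6008911132812, 209.6525115966797), (50.97983169555664, 9.639081954956055), 73.59635925292969)
side housing 0.79 4903 [ 566. -237.   68.] [[ 468. -275.    3.]
 [ 682. -136.  101.]]
15 2165 [ 573. -227.   48.] ((590.1904296875, -199.12689208984375), (240.10719299316406, 131.9220428466797), 8.275415420532227)
80 1884 [ 557. -210.   89.] ((571.9573974609375, -204.51124572753906), (201.43017578125, 125.49057006835938), 7.949211597442627)
```

View pics/crop_scene.png

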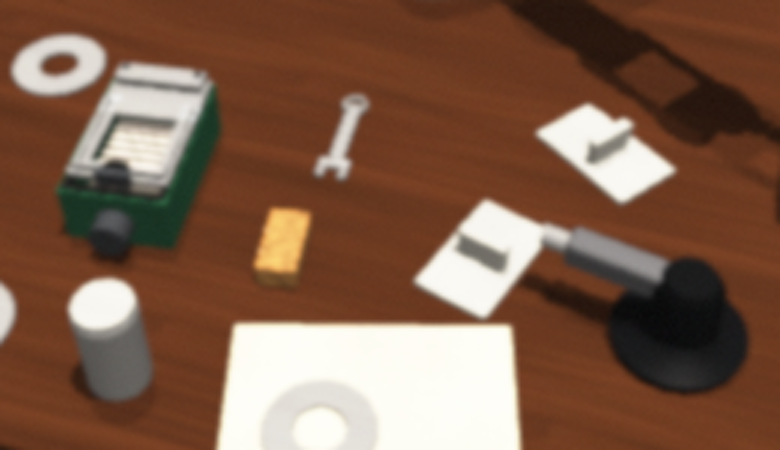

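```bash
cat >> h.py <<'E'
def go(pos,yaw,tilt=0.0,cur=None):
    """target TCP pos; jaw axis (tool y) heading yaw deg mod 180; prints turn then shift in tool axes after/before the turn"""
    s=arm.read_state() if cur is None else cur
    r=R.from_quat(s["eef_rot"]); M=r.as_matrix()
    best=None
    for k in(0,180):
        a=np.radians(yaw+k); y=np.array([np.cos(a),np.sin(a),0]); x=np.array([0,0,-1.]); T=np.stack([x,y,np.cross(x,y)],1)
        # tilt: rotate about horizontal axis perpendicular to heading `yaw`, raising +heading end
        a=np.radians(yaw); ax=np.array([np.sin(a),-np.cos(a),0])
        T=R.from_rotvec(ax*tilt).as_matrix()@T
        rv=(r.inv()*R.from_matrix(T)).as_rotvec()
        if best is None or np.linalg.norm(rv)<np.linalg.norm(best[0]): best=(rv,T)
    rv,T=best; d=np.array(pos)-s["eef_pos"]
    print("turn rotvec",np.round(rv,4),"deg",np.round(np.degrees(np.linalg.norm(rv)),1))
    print("shift m before turn",np.round(M.T@d/1000,4),"after turn",np.round(T.T@d/1000,4),"len",np.round(np.linalg.norm(d)))
    print("axes now y",np.round(M[:,1],3),"z",np.round(M[:,2],3),"q",np.round(s["qpos"],2))
E
python3 - <<'E'
from h import *
go([570,-200,320],8.5)
E
```

```text
turn rotvec [ 1.0196 -0.     -0.    ] deg 58.4
shift m before turn [-0.0887 -0.5355  0.6028] after turn [-0.0887  0.233   0.7719] len 811.0
axes now y [0.392 0.92  0.   ] z [ 0.92  -0.392  0.   ] q [ 0.96  0.16  1.6  -0.    1.39 -0.21]
```

```bash
python3 -m pendant '[{"x":-0.01,"ax":0.113},{"x":-0.01,"ax":0.113},{"x":-0.01,"ax":0.113},{"x":-0.01,"ax":0.113},{"x":-0.01,"ax":0.113},{"x":-0.01,"ax":0.113},{"x":-0.01,"ax":0.113},{"x":-0.01,"ax":0.113},{"x":-0.009,"ax":0.113},{"y":0.0116,"z":0.0386},{"y":0.0116,"z":0.0386},{"y":0.0116,"z":0.0386}]'
python3 -m pendant '[{"y":0.0116,"z":0.0386},{"y":0.0116,"z":0.0386},{"y":0.0116,"z":0.0386},{"y":0.0116,"z":0.0386},{"y":0.0116,"z":0.0386},{"y":0.0116,"z":0.0386},{"y":0.0116,"z":0.0386},{"y":0.0116,"z":0.0386},{"y":0.0116,"z":0.0386},{"y":0.0116,"z":0.0386},{"y":0.0116,"z":0.0386},{"y":0.0116,"z":0.0386}]'
python3 -m pendant '[{"y":0.0116,"z":0.0386},{"y":0.0116,"z":0.0386},{"y":0.0116,"z":0.0386},{"y":0.0116,"z":0.0386},{"y":0.0116,"z":0.0386},{}]'
python3 - <<'E'
from h import *
go([570,-200,320],8.5)
im=get_image("wrist"); save(im,"w1",s=1.25); w=cloud(im); np.save("w1.npy",w)
print(im["origin"])
for lo,hi in((60,79),(80,88),(80,105),(88.5,105)):
    m=(w[...,2]>lo)&(w[...,2]<hi)&(abs(w[...,0]-575)<170)&(abs(w[...,1]+200)<110)
    Q=w[m]
    if len(Q)>9: print(lo,hi,len(Q),np.round(Q.mean(0)),cv2.minAreaRect(Q[:,:2].astype(np.float32)))
E
```

```text
turn rotvec [ 1.0196 -0.     -0.    ] deg 58.4
shift m before turn [-0.0887 -0.5355  0.6028] after turn [-0.0887  0.233   0.7719] len 811.0
axes now y [0.392 0.92  0.   ] z [ 0.92  -0.392  0.   ] q [ 0.96  0.16  1.6  -0.    1.39 -0.21]
[165.56623609 554.12279261 373.6308613 ]invalid input
invalid input
invalid input
```

View pics/w1.png

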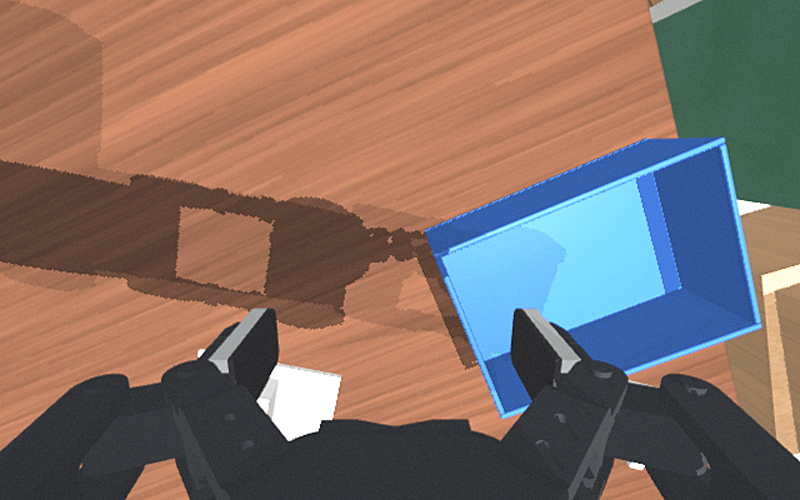

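```bash
python3 -m pendant '[{"x":-0.01,"y":0,"z":0,"ax":0.113,"ay":0,"az":0,"fingers":1},{"x":-0.01,"y":0,"z":0,"ax":0.113,"ay":0,"az":0,"fingers":1},{"x":-0.01,"y":0,"z":0,"ax":0.113,"ay":0,"az":0,"fingers":1},{"x":-0.01,"y":0,"z":0,"ax":0.113,"ay":0,"az":0,"fingers":1},{"x":-0.01,"y":0,"z":0,"ax":0.113,"ay":0,"az":0,"fingers":1},{"x":-0.01,"y":0,"z":0,"ax":0.113,"ay":0,"az":0,"fingers":1},{"x":-0.01,"y":0,"z":0,"ax":0.113,"ay":0,"az":0,"fingers":1},{"x":-0.01,"y":0,"z":0,"ax":0.113,"ay":0,"az":0,"fingers":1},{"x":-0.009,"y":0,"z":0,"ax":0.113,"ay":0,"az":0,"fingers":1},{"x":0,"y":0.0106,"z":0.0385,"ax":0,"ay":0,"az":0,"fingers":1},{"x":0,"y":0.0106,"z":0.0385,"ax":0,"ay":0,"az":0,"fingers":1}]'
python3 -m pendant '[{"x":0,"y":0.0106,"z":0.0385,"ax":0,"ay":0,"az":0,"fingers":1},{"x":0,"y":0.0106,"z":0.0385,"ax":0,"ay":0,"az":0,"fingers":1},{"x":0,"y":0.0106,"z":0.0385,"ax":0,"ay":0,"az":0,"fingers":1},{"x":0,"y":0.0106,"z":0.0385,"ax":0,"ay":0,"az":0,"fingers":1},{"x":0,"y":0.0106,"z":0.0385,"ax":0,"ay":0,"az":0,"fingers":1},{"x":0,"y":0.0106,"z":0.0385,"ax":0,"ay":0,"az":0,"fingers":1},{"x":0,"y":0.0106,"z":0.0385,"ax":0,"ay":0,"az":0,"fingers":1},{"x":0,"y":0.0106,"z":0.0385,"ax":0,"ay":0,"az":0,"fingers":1},{"x":0,"y":0.0106,"z":0.0385,"ax":0,"ay":0,"az":0,"fingers":1},{"x":0,"y":0.0106,"z":0.0385,"ax":0,"ay":0,"az":0,"fingers":1},{"x":0,"y":0.0106,"z":0.0385,"ax":0,"ay":0,"az":0,"fingers":1}]'
python3 - <<'E'
from h import *
go([575,-270,320],8.5)
E
```

```text
t: 1.67
eef_pos: [257.8, 456.2, 320.6]
eef_rot: [0.46, 0.537, -0.46, 0.537]
contact_force: [1.4, 0.3, 0.3]
finger_gap: 0.999
t: 2.58
eef_pos: [437.3, 52.9, 320.6]
eef_rot: [0.461, 0.536, -0.461, 0.537]
contact_force: [0.8, 0.6, 0.6]
finger_gap: 0.996
turn rotvec [ 0.0023  0.0002 -0.0011] deg 0.1
shift m before turn [0.0008 0.0877 0.3399] after turn [0.0006 0.0884 0.3397] len 351.0
axes now y [0.989 0.15  0.001] z [ 0.15  -0.989  0.   ] q [-0.16 -0.25  1.82  0.    1.57 -0.31]
```

```bash
python3 -m pendant '[{"x":0,"y":0.01,"z":0.038,"ax":0,"ay":0,"az":0,"fingers":1},{"x":0,"y":0.01,"z":0.038,"ax":0,"ay":0,"az":0,"fingers":1},{"x":0,"y":0.01,"z":0.038,"ax":0,"ay":0,"az":0,"fingers":1},{"x":0,"y":0.01,"z":0.038,"ax":0,"ay":0,"az":0,"fingers":1},{"x":0,"y":0.01,"z":0.038,"ax":0,"ay":0,"az":0,"fingers":1},{"x":0,"y":0.01,"z":0.038,"ax":0,"ay":0,"az":0,"fingers":1},{"x":0,"y":0.01,"z":0.038,"ax":0,"ay":0,"az":0,"fingers":1},{"x":0,"y":0.01,"z":0.038,"ax":0,"ay":0,"az":0,"fingers":1},{"x":0,"y":0.007,"z":0.02,"ax":0,"ay":0,"az":0,"fingers":1},{"x":0,"y":0,"z":0,"ax":0,"ay":0,"az":0,"fingers":1},{"x":0,"y":0,"z":0,"ax":0,"ay":0,"az":0,"fingers":1}]'
python3 - <<'E'
from h import *
im=get_image("wrist"); save(im,"w2",s=1.25); w=cloud(im); np.save("w2.npy",w); np.save("w2rgb.npy",im["pixels"])
print(im["origin"],np.round(R.from_quat(im["rotation"]).as_matrix(),2).tolist())
for lo,hi in((60,79),(80,88),(80,105),(88.5,92),(92,105)):
    m=(w[...,2]>lo)&(w[...,2]<hi)&(abs(w[...,0]-575)<170)&(abs(w[...,1]+200)<110)
    Q=w[m]
    if len(Q)>9: print(lo,hi,len(Q),np.round(Q.mean(0)),cv2.minAreaRect(Q[:,:2].astype(np.float32)))
E
```

```text
t: 3.5
eef_pos: [571.6, -253.0, 319.6]
eef_rot: [0.461, 0.536, -0.461, 0.535]
contact_force: [-0.3, -0.3, 0.1]
finger_gap: 0.998
[ 562.60354166 -188.72851457  461.96196019] [[0.99, 0.14, 0.04], [0.15, -0.96, -0.26], [-0.0, 0.26, -0.97]]
60 79 3228 [ 608. -191.   71.] ((574.28271484375, -200.1195526123047), (204.19198608398438, 126.48374938964844), 8.21385669708252)
80 88 7627 [ 561. -199.   83.] ((564.9945678710938, -201.2916717529297), (181.36993408203125, 116.33476257324219), 8.042344093322754)
80 105 11059 [ 555. -200.   87.] ((569.750732421875, -200.71946716308594), (191.6993408203125, 116.21469116210938), 8.183307647705078)
88.5 92 373 [ 621. -187.   90.] ((577.8211669921875, -199.55889892578125), (155.51046752929688, 105.45460510253906), 8.429743766784668)
92 105 2915 [ 528. -205.   96.] ((569.73388671875, -200.63311767578125), (191.60568237304688, 105.35334014892578), 8.334232330322266)
```

View pics/w2.png

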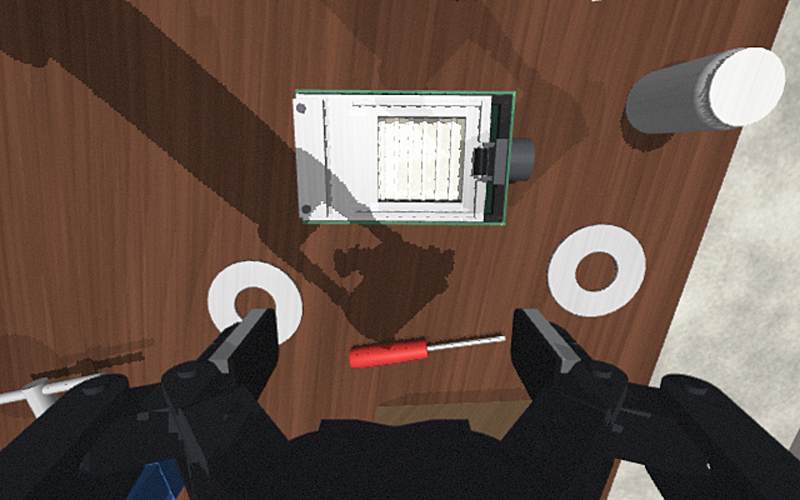

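The picture shows the housing at (405,157), with the ledge left at x≈327 and the roller right at (487,160). The box fits 204×126 at (574,−200) with a yaw of 8.2°. Next I read the frame's offset off the height profile.

```bash
python3 - <<'E'
from h import *
w=np.load("w2.npy"); P=w[~np.isnan(w[...,0])]
a=np.radians(8.25); c,s=np.cos(a),np.sin(a)
d=P[:,:2]-[574.3,-200.1]; X=d[:,0]*c+d[:,1]*s; Y=-d[:,0]*s+d[:,1]*c; Z=P[:,2]
m=(abs(Y)<40)&(abs(X)<110)
for x in range(-106,110,4):
    k=m&(X>=x)&(X<x+4)&(Z>65); print(x,np.round(np.percentile(Z[k],[5,50,95]),1) if k.sum()>5 else None,k.sum(),end="; ")
print()
m=(X>-50)&(X<-20)
for y in range(-64,64,4):
    k=m&(Y>=y)&(Y<y+4); print(y,np.round(np.percentile(Z[k],[5,50,95]),1) if k.sum()>5 else None,end="; ")
go([560,223,250],-16.5)
E
```

```text
-106 None 0; -102 [94.5 95.6 96.7] 123; -98 [94.6 95.7 97. ] 258; -94 [94.6 95.7 97.1] 249; -90 [94.3 95.6 96.9] 253; -86 [94.4 95.6 96.9] 252; -82 [ 94.4  95.8 385.3] 313; -78 [ 82.   95.7 386.1] 476; -74 [ 81.5  82.9 395.5] 271; -70 [81.3 82.7 84.2] 250; -66 [81.6 82.7 84.1] 235; -62 [ 81.6  83.1 379.8] 359; -58 [ 81.5  82.8 379. ] 257; -54 [ 81.4  82.9 397.4] 301; -50 [ 81.8 395.9 401.8] 584; -46 [ 82.2 397.8 406.2] 978; -42 [ 82.1 401.1 410.5] 1306; -38 [ 82.2 405.8 414.6] 1514; -34 [ 82.2 408.6 418.8] 1384; -30 [ 81.9 413.7 419.4] 1198; -26 [411.  415.9 419.5] 858; -22 [414.2 417.5 419.8] 526; -18 [179.4 418.9 420. ] 47; -14 None 3; -10 None 3; -6 [ 78.9 419.3 420.4] 9; -2 [414.7 418.  419.8] 442; 2 [411.6 416.2 419.6] 816; 6 [406.6 415.5 419.4] 933; 10 [402.6 410.5 419.2] 1127; 14 [398.5 408.1 415.2] 1239; 18 [393.8 404.4 412. ] 1130; 22 [391.7 400.4 407.2] 844; 26 [393.4 398.8 403. ] 431; 30 [380.  395.8 398.8] 159; 34 [374.8 382.7 390.7] 105; 38 [374.7 378.9 386.6] 197; 42 [374.3 378.4 383. ] 68; 46 [401. 410. 413.] 85; 50 [385.8 403.4 412.6] 388; 54 [ 80.  387.9 409.1] 673; 
[... 563 characters left out ...]
24 [54.8 82.3 83.8]; -20 [55.  82.3 83.6]; -16 [54.9 82.2 83.8]; -12 [55.  82.6 83.8]; -8 [54.9 82.4 83.5]; -4 [54.9 82.3 83.9]; 0 [55.4 82.3 83.6]; 4 [54.4 82.5 83.9]; 8 [55.  82.4 84.1]; 12 [54.5 82.4 83.7]; 16 [54.2 82.5 83.9]; 20 [55.2 82.5 84. ]; 24 [54.7 82.4 83.6]; 28 [54.9 82.3 84.2]; 32 [55.3 82.5 84. ]; 36 [54.1 82.6 84.2]; 40 [81.6 82.8 83.8]; 44 [ 4.9 82.6 83.8]; 48 [81.7 87.3 89.1]; 52 [81.7 83.1 88.2]; 56 [76.  82.4 84.1]; 60 [74.1 75.8 77.1]; turn rotvec [ 0.4389 -0.0009  0.0007] deg 25.1
shift m before turn [ 0.0704  0.0601 -0.4712] after turn [ 0.07   -0.1459 -0.4521] len 480.0
axes now y [ 0.989  0.15  -0.   ] z [ 0.15  -0.989 -0.001] q [-0.61  0.25  1.32  0.    1.57 -0.76]
```

```bash
python3 -m pendant '[{"x":0,"y":0,"z":0,"ax":0.11,"ay":0,"az":0,"fingers":1},{"x":0,"y":0,"z":0,"ax":0.11,"ay":0,"az":0,"fingers":1},{"x":0,"y":0,"z":0,"ax":0.11,"ay":0,"az":0,"fingers":1},{"x":0,"y":0,"z":0,"ax":0.109,"ay":0,"az":0,"fingers":1},{"x":0.006,"y":-0.012,"z":-0.038,"ax":0,"ay":0,"az":0,"fingers":1},{"x":0.006,"y":-0.012,"z":-0.038,"ax":0,"ay":0,"az":0,"fingers":1},{"x":0.006,"y":-0.012,"z":-0.038,"ax":0,"ay":0,"az":0,"fingers":1},{"x":0.006,"y":-0.012,"z":-0.038,"ax":0,"ay":0,"az":0,"fingers":1},{"x":0.006,"y":-0.012,"z":-0.038,"ax":0,"ay":0,"az":0,"fingers":1},{"x":0.006,"y":-0.012,"z":-0.038,"ax":0,"ay":0,"az":0,"fingers":1},{"x":0.006,"y":-0.012,"z":-0.038,"ax":0,"ay":0,"az":0,"fingers":1},{"x":0.006,"y":-0.012,"z":-0.038,"ax":0,"ay":0,"az":0,"fingers":1}]'
python3 -m pendant '[{"x":0.006,"y":-0.012,"z":-0.038,"ax":0,"ay":0,"az":0,"fingers":1},{"x":0.006,"y":-0.012,"z":-0.038,"ax":0,"ay":0,"az":0,"fingers":1},{"x":0.007,"y":-0.012,"z":-0.036,"ax":0,"ay":0,"az":0,"fingers":1},{"x":0,"y":0,"z":0,"ax":0,"ay":0,"az":0,"fingers":1},{"x":0,"y":0,"z":0,"ax":0,"ay":0,"az":0,"fingers":1}]'
python3 - <<'E'
from h import *
im=get_image("wrist"); save(im,"w3",s=1.25); w=cloud(im)
P=w[~np.isnan(w[...,0])]; P=P[np.hypot(P[:,0]-572,P[:,1]-219)<130]
for lo,hi in((3,14),(20,50),(50,115)):
    Q=P[(P[:,2]>lo)&(P[:,2]<hi)]; print(lo,len(Q),np.round(Q.mean(0)),cv2.minAreaRect(Q[:,:2].astype(np.float32)))
ms=spotter.cut_out("wrist","cover"); 
for d in ms:
    Q=w[d["mask"]];Q=Q[~np.isnan(Q[:,0])]
    print(round(d["p"],2),len(Q),np.round(Q.mean(0)))
    if np.hypot(*(np.median(Q,0)[:2]-[572,219]))<60:
      for lo,hi in((2,12),(36,48)):
        q=Q[(Q[:,2]>lo)&(Q[:,2]<hi)]; print(lo,len(q),np.round(q.mean(0),1),cv2.minAreaRect(q[:,:2].astype(np.float32)))
      q=Q[(Q[:,2]>1)&(Q[:,2]<12)]; a=np.radians(-16.5); e=(q[:,:2]-[572,219])@[np.cos(a),np.sin(a)]
      for k in range(-80,80,8):
        mm=(e>=k)&(e<k+8); print(k,np.round(q[mm,2].mean(),1) if mm.sum()>5 else None,end="; ")
go([576,219,250],-16.5)
E
```

```text
t: 4.55
eef_pos: [564.6, 69.7, 272.8]
eef_rot: [0.567, 0.423, -0.566, 0.424]
contact_force: [1.1, 0.1, -0.1]
finger_gap: 0.999
t: 4.97
eef_pos: [561.4, 186.9, 253.2]
eef_rot: [-0.565, -0.425, 0.566, -0.424]
contact_force: [0.8, -0.3, -0.2]
finger_gap: 0.995
3 8150 [573. 222.   5.] ((578.6622314453125, 224.12135314941406), (100.36727905273438, 165.11204528808594), 73.94541931152344)
20 698 [576. 220.  42.] ((575.90576171875, 219.07232666015625), (59.04940414428711, 13.770742416381836), 73.73783111572266)
50 2599 [590. 318.  91.] ((589.6571044921875, 315.30029296875), (62.76668167114258, 33.93330001831055), 79.22340393066406)
0.89 10180 [363. 321.   9.]
0.88 9185 [572. 222.   8.]
2 8332 [571.5 222.2   5.4] ((570.925048828125, 220.3511199951172), (89.35980987548828, 152.5063018798828), 73.8053207397461)
36 698 [575.9 219.8  41.6] ((575.90576171875, 219.07232666015625), (59.04940414428711, 13.770742416381836), 73.73783111572266)
-80 3.6; -72 3.6; -64 5.0; -56 5.6; -48 5.6; -40 5.6; -32 5.6; -24 5.6; -16 5.6; -8 5.6; 0 5.6; 8 5.5; 16 5.6; 24 5.7; 32 5.7; 40 5.6; 48 5.5; 56 5.6; 64 5.5; 72 5.4; turn rotvec [ 0.0011  0.0001 -0.0009] deg 0.1
shift m before turn [ 0.0039  0.0029 -0.0371] after turn [ 0.0039  0.0029 -0.0371] len 37.0
axes now y [ 0.959 -0.283  0.001] z [-0.283 -0.959  0.   ] q [ 0.11  0.19  1.52 -0.    1.43  0.4 ]
```

View pics/w3.png

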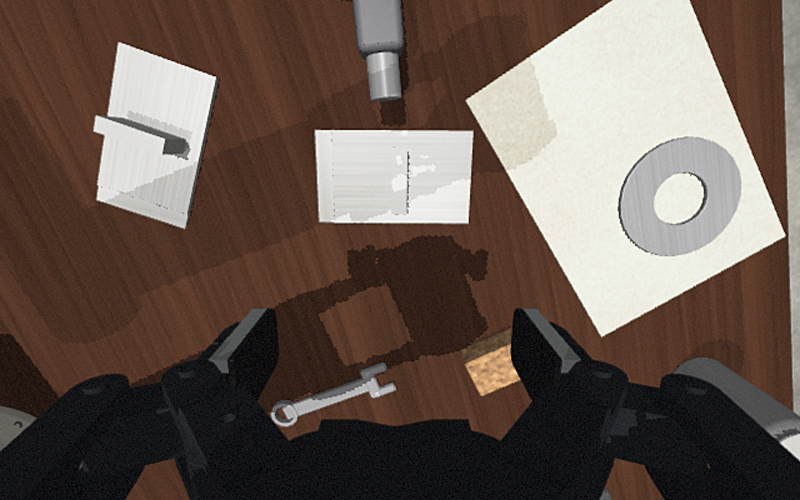

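The picture shows the chosen cover at (393,176), with the thin lip strip at its left end (x≈325), so its x points to −16.2°. The sander's grip ends at (385,95), clear of the gripper body. Now I descend onto the fin.

```bash
python3 -m pendant '[{"x":0.02,"y":0.0028,"z":-0.037,"ax":-0.003,"ay":0,"az":0,"fingers":1},{"x":0.036,"y":0,"z":0,"ax":0,"ay":0,"az":0,"fingers":1},{"x":0.036,"y":0,"z":0,"ax":0,"ay":0,"az":0,"fingers":1},{"x":0.036,"y":0,"z":0,"ax":0,"ay":0,"az":0,"fingers":1},{"x":0.036,"y":0,"z":0,"ax":0,"ay":0,"az":0,"fingers":1},{"x":0.03,"y":0,"z":0,"ax":0,"ay":0,"az":0,"fingers":1},{"x":0,"y":0,"z":0,"ax":0,"ay":0,"az":0,"fingers":1},{"x":0,"y":0,"z":0,"ax":0,"ay":0,"az":0,"fingers":1}]'
python3 - <<'E'
from h import *
go([575.9,219.1,9.5],-16.25)
E
```

```text
t: 5.73
eef_pos: [575.4, 217.0, 58.8]
eef_rot: [-0.565, -0.424, 0.567, -0.423]
contact_force: [1.0, 0.6, -0.1]
finger_gap: 0.997
turn rotvec [-0.003   0.0015  0.0028] deg 0.3
shift m before turn [ 0.0493  0.     -0.0022] after turn [ 0.0493 -0.0001 -0.0022] len 49.0
axes now y [ 0.959 -0.283 -0.003] z [-0.283 -0.959  0.002] q [ 0.16  0.44  1.61 -0.    1.09  0.45]
```

```bash
python3 -m pendant '[{"x":0.02,"y":0,"z":-0.002,"ax":-0.003,"ay":0.0015,"az":0.0028,"fingers":1},{"x":0.017,"y":0,"z":0,"ax":0,"ay":0,"az":0,"fingers":1},{"x":0.012,"y":0,"z":0,"ax":0,"ay":0,"az":0,"fingers":1},{"x":0,"y":0,"z":0,"ax":0,"ay":0,"az":0,"fingers":0},{"x":0,"y":0,"z":0,"ax":0,"ay":0,"az":0,"fingers":-1},{"x":0,"y":0,"z":0,"ax":0,"ay":0,"az":0,"fingers":-1},{"x":0,"y":0,"z":0,"ax":0,"ay":0,"az":0,"fingers":-1},{"x":0,"y":0,"z":0,"ax":0,"ay":0,"az":0,"fingers":-1},{"x":0,"y":0,"z":0,"ax":0,"ay":0,"az":0,"fingers":-1},{"x":0,"y":0,"z":0,"ax":0,"ay":0,"az":0,"fingers":-1},{"x":0,"y":0,"z":0,"ax":0,"ay":0,"az":0,"fingers":-1},{"x":0,"y":0,"z":0,"ax":0,"ay":0,"az":0,"fingers":-1}]'
python3 - <<'E'
from h import *
go([575.9,219.1,9.5],-16.25)
E
```

```text
t: 6.73
eef_pos: [577.8, 220.4, 11.6]
eef_rot: [0.567, 0.424, -0.564, 0.426]
contact_force: [-0.5, -0.3, 5.7]
finger_gap: 0.154
turn rotvec [ 0.0016 -0.0022 -0.0043] deg 0.3
shift m before turn [ 0.0021 -0.0015  0.0018] after turn [ 0.0021 -0.0014  0.0018] len 3.0
axes now y [ 0.96  -0.278  0.004] z [-0.278 -0.961 -0.002] q [0.17 0.52 1.61 0.   1.01 0.45]
```

```bash
python3 -m pendant '[{"x":-0.01,"y":0,"z":0,"ax":0,"ay":0,"az":0,"fingers":-1},{"x":-0.02,"y":0,"z":0,"ax":0,"ay":0,"az":0,"fingers":-1},{"x":-0.03,"y":0,"z":0,"ax":0,"ay":0,"az":0,"fingers":-1},{"x":-0.03,"y":0,"z":0,"ax":0,"ay":0,"az":0,"fingers":-1},{"x":-0.03,"y":0,"z":0,"ax":0,"ay":0,"az":0,"fingers":-1},{"x":-0.03,"y":0,"z":0,"ax":0,"ay":0,"az":0,"fingers":-1},{"x":-0.02,"y":0,"z":0,"ax":0,"ay":0,"az":0,"fingers":-1},{"x":0,"y":0,"z":0.02,"ax":0,"ay":0,"az":0,"fingers":-1},{"x":0,"y":0,"z":0.02,"ax":0,"ay":0,"az":0,"fingers":-1}]'
cat >> h.py <<'E'
HO=np.array([574.3,-200.1]); HY=8.25; C=np.array([5,1.8,11.6])
def cov(lx,ly,lz,tilt,dyaw=0):
    a=np.radians(HY); Rz=R.from_euler("z",HY+dyaw,degrees=True); Rt=R.from_euler("y",-tilt)
    p=np.array([lx,ly,lz])+R.from_euler("z",dyaw,degrees=True).apply(Rt.apply(C-[-76,0,0]))
    w=R.from_euler("z",HY,degrees=True).apply(p)+[HO[0],HO[1],0]
    print("TCP target",np.round(w,1)); go(w,HY+dyaw,tilt)
def lipnow():
    s=arm.read_state(); M=R.from_quat(s["eef_rot"]).as_matrix(); y=M[:,1]*np.sign(M[0,1]); z=-M[:,0]; B=np.stack([y,np.cross(z,y),z],1)
    p=s["eef_pos"]+B@(np.array([-76,0,0])-C); p=p-[HO[0],HO[1],0]; p=R.from_euler("z",-HY,degrees=True).apply(p)
    print("t",round(s["t"],2),"lip in housing",np.round(p,1),"tilt",round(float(np.arcsin(y[2])),3),"yaw rel deg",round(float(np.degrees(np.arctan2(y[1],y[0]))-HY),2),"F",np.round(s["contact_force"],1),"T",np.round(s["ft_torque"],2),"gap",round(s["finger_gap"],3))
E
python3 - <<'E'
from h import *
lipnow(); cov(-45,0,110,.17)
for c in("scene","side"):
    get_image(c)
    for d in spotter.find_in(c,"cover"): print(np.round(d["centre"]),round(d["p"],2))
E
```

```text
t: 7.48
eef_pos: [565.8, 182.0, 182.5]
eef_rot: [0.567, 0.424, -0.563, 0.426]
contact_force: [-0.4, -0.9, -2.9]
finger_gap: 0.155
t 7.48 lip in housing [-28.  411.1 170.5] tilt 0.006 yaw rel deg -24.3 F [-0.4 -0.9 -2.9] T [-0.01  0.04 -0.03] gap 0.155
TCP target [ 606.6 -193.6  135.1]
turn rotvec [-0.4232  0.0347  0.1611] deg 26.0
shift m before turn [0.0473 0.1427 0.3498] after turn [ 0.0444 -0.0214  0.3776] len 381.0
axes now y [ 0.961 -0.276  0.006] z [-0.276 -0.961 -0.003] q [0.11 0.24 1.6  0.   1.29 0.39]
[545. 672.  10.] 0.79
[583. 190. 178.] 0.6
[370. 324.   8.] 0.6
[352. 305.   9.] 0.95
[532. 662.   9.] 0.76
[553. 174. 177.] 0.75
[ 560. -234.   68.] 0.26
```

```bash
python3 -m pendant '[{"x":0,"y":0,"z":0,"ax":-0.1058,"ay":0.0087,"az":0.0403,"fingers":-1},{"x":0,"y":0,"z":0,"ax":-0.1058,"ay":0.0087,"az":0.0403,"fingers":-1},{"x":0,"y":0,"z":0,"ax":-0.1058,"ay":0.0087,"az":0.0403,"fingers":-1},{"x":0,"y":0,"z":0,"ax":-0.1058,"ay":0.0087,"az":0.0403,"fingers":-1},{"x":0,"y":-0.002,"z":0.02,"ax":0,"ay":0,"az":0,"fingers":-1},{"x":0,"y":-0.002,"z":0.037,"ax":0,"ay":0,"az":0,"fingers":-1},{"x":0,"y":-0.002,"z":0.037,"ax":0,"ay":0,"az":0,"fingers":-1},{"x":0,"y":-0.002,"z":0.037,"ax":0,"ay":0,"az":0,"fingers":-1},{"x":0,"y":-0.002,"z":0.037,"ax":0,"ay":0,"az":0,"fingers":-1},{"x":0,"y":-0.002,"z":0.037,"ax":0,"ay":0,"az":0,"fingers":-1},{"x":0,"y":-0.002,"z":0.037,"ax":0,"ay":0,"az":0,"fingers":-1},{"x":0,"y":-0.002,"z":0.037,"ax":0,"ay":0,"az":0,"fingers":-1}]'
python3 -m pendant '[{"x":0,"y":-0.002,"z":0.037,"ax":0,"ay":0,"az":0,"fingers":-1},{"x":0,"y":-0.002,"z":0.037,"ax":0,"ay":0,"az":0,"fingers":-1},{"x":0,"y":-0.001,"z":0.025,"ax":0,"ay":0,"az":0,"fingers":-1},{"x":0,"y":0,"z":0,"ax":0,"ay":0,"az":0,"fingers":-1},{"x":0,"y":0,"z":0,"ax":0,"ay":0,"az":0,"fingers":-1}]'
python3 - <<'E'
from h import *
lipnow(); cov(-45,0,110,.17)
im=get_image("wrist"); w=cloud(im); save(im,"w4",s=1.25)
P=w[~np.isnan(w[...,0])]; d=P[:,:2]-HO; a=np.radians(HY); c,s=np.cos(a),np.sin(a)
X=d[:,0]*c+d[:,1]*s; Y=-d[:,0]*s+d[:,1]*c; Z=P[:,2]
# cover plate & fin points from wrist view
m=(abs(X)<150)&(abs(Y)<90)&(Z>130)&(Z<230)
for x in range(-60,130,12):
    k=m&(X>=x)&(X<x+12)
    if k.sum()>10: print(x,k.sum(),"Y",np.round(np.percentile(Y[k],[1,50,99]),1),"Z",np.round(np.percentile(Z[k],[2,50,98]),1))
E
```

```text
t: 8.68
eef_pos: [589.1, -97.6, 177.3]
eef_rot: [0.506, 0.494, -0.417, 0.571]
contact_force: [1.1, 1.1, -2.3]
finger_gap: 0.154
t: 9.1
eef_pos: [598.4, -196.0, 176.2]
eef_rot: [0.507, 0.494, -0.417, 0.57]
contact_force: [-0.2, 0.9, -1.8]
finger_gap: 0.157
t 9.1 lip in housing [-53.6  -0.8 151.4] tilt 0.166 yaw rel deg -0.22 F [-0.2  0.9 -1.8] T [ 0.09  0.18 -0.02] gap 0.157
TCP target [ 606.6 -193.6  135.1]
turn rotvec [-0.0038 -0.001   0.004 ] deg 0.3
shift m before turn [ 0.0419  0.0016 -0.0011] after turn [ 0.0419  0.0014 -0.0011] len 42.0
axes now y [0.977 0.138 0.165] z [ 0.14  -0.99  -0.002] q [-0.56  0.23  1.63  0.12  1.15 -0.74]
-60 1453 Y [-28.4  10.1  43.1] Z [154.  155.5 156.8]
-48 2889 Y [-25.8  12.7  43.1] Z [155.3 157.  160.5]
-36 3156 Y [-16.9  12.4  43.1] Z [159.2 161.1 229. ]
-24 5095 Y [-16.9  10.   42.9] Z [161.3 164.2 229.4]
-12 3759 Y [-18.   11.8  43. ] Z [163.3 165.3 226.9]
0 3847 Y [-8.2 12.2 42.9] Z [165.3 168.1 228.2]
12 5248 Y [-25.7  12.9  42.8] Z [167.5 205.  208.3]
24 3701 Y [-23.   12.1  42.8] Z [169.5 206.5 228.8]
36 2594 Y [-43.7  17.5  42.8] Z [171.1 173.4 229. ]
48 2624 Y [-16.2  17.4  42.8] Z [173. 175. 225.]
60 2841 Y [-19.7  14.6  42.7] Z [175.  176.9 178.6]
72 2709 Y [-15.4  16.1  42.7] Z [177.  178.9 180.5]
84 2950 Y [-45.3  13.4  42.6] Z [179.  180.9 182.5]
96 54 Y [-24.5  13.7  42.6] Z [176.5 181.2 181.9]
```

View pics/w4.png

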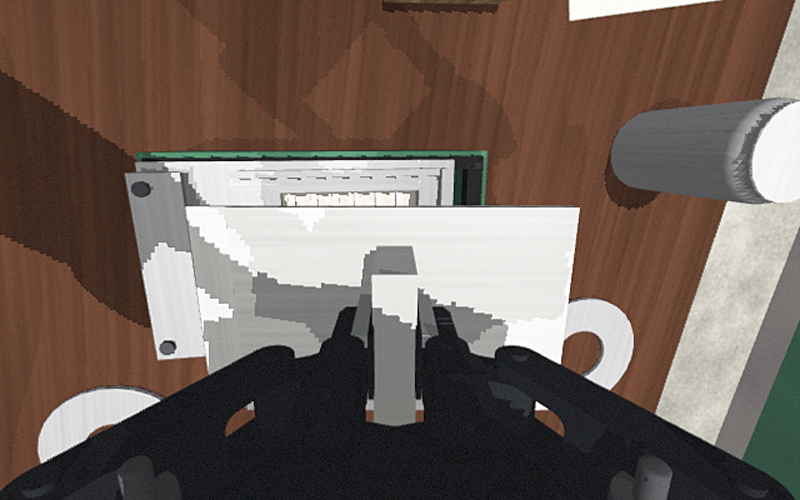

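The picture shows the cover held tilted over the housing (plate 190–580, ledge strip at (165,270)). It sits about 1.5 mm to −y and is tilted about 0.18. I correct for that and go down to just above the rim, clear of the ledge.

```bash
sed -i 's/C=np.array(\[5,1.8,11.6\])/C=np.array([5,2.8,11.6])/' h.py; python3 - <<'E'
from h import *
lipnow(); cov(-60,0,92,.17)
E
```

```text
t 9.15 lip in housing [-53.5  -0.7 151.3] tilt 0.166 yaw rel deg -0.13 F [-0.8 -0.  -2.4] T [0.01 0.14 0.01] gap 0.154
TCP target [ 591.6 -194.8  117.1]
turn rotvec [-0.0022 -0.0016  0.0041] deg 0.3
shift m before turn [ 0.0571 -0.0163 -0.0007] after turn [ 0.0571 -0.0165 -0.0009] len 59.0
axes now y [0.976 0.139 0.165] z [ 0.142 -0.99  -0.002] q [-0.56  0.23  1.63  0.12  1.15 -0.74]
```

```bash
python3 -m pendant '[{"x":0.012,"y":-0.004,"z":-0.001,"ax":-0.002,"ay":-0.0016,"az":0.004,"fingers":-1},{"x":0.015,"y":-0.004,"z":0,"ax":0,"ay":0,"az":0,"fingers":-1},{"x":0.015,"y":-0.004,"z":0,"ax":0,"ay":0,"az":0,"fingers":-1},{"x":0.01,"y":-0.003,"z":0,"ax":0,"ay":0,"az":0,"fingers":-1},{"x":0.005,"y":-0.001,"z":0,"ax":0,"ay":0,"az":0,"fingers":-1},{"x":0,"y":0,"z":0,"ax":0,"ay":0,"az":0,"fingers":-1},{"x":0,"y":0,"z":0,"ax":0,"ay":0,"az":0,"fingers":-1},{"x":0,"y":0,"z":0,"ax":0,"ay":0,"az":0,"fingers":-1}]'
python3 - <<'E'
from h import *
lipnow(); cov(-62,0,84,.17)
E
```

```text
t: 9.82
eef_pos: [593.0, -195.5, 119.2]
eef_rot: [0.506, 0.492, -0.415, 0.573]
contact_force: [0.3, 0.4, -2.3]
finger_gap: 0.151
t 9.82 lip in housing [-58.6  -1.   93.9] tilt 0.172 yaw rel deg 0.04 F [ 0.3  0.4 -2.3] T [-0.04  0.1  -0.04] gap 0.151
TCP target [ 589.6 -195.1  109.1]
turn rotvec [ 0.0008  0.0028 -0.0024] deg 0.2
shift m before turn [ 0.0094 -0.005  -0.0009] after turn [ 0.0094 -0.0049 -0.0009] len 11.0
axes now y [0.975 0.142 0.172] z [ 0.144 -0.99   0.003] q [-0.57  0.28  1.7   0.13  1.04 -0.77]
```

```bash
python3 -m pendant '[{"x":0.003,"y":-0.0015,"z":-0.0005,"ax":0,"ay":0,"az":0,"fingers":-1},{"x":0.003,"y":-0.001,"z":0,"ax":0,"ay":0,"az":0,"fingers":-1},{"x":0.002,"y":-0.0003,"z":0,"ax":0,"ay":0,"az":0,"fingers":-1},{"x":0,"y":0,"z":0,"ax":0,"ay":0,"az":0,"fingers":-1},{"x":0,"y":0,"z":0,"ax":0,"ay":0,"az":0,"fingers":-1}]'
python3 -m pendant '[{"x":0.001,"y":-0.0002,"z":0,"ax":0,"ay":0,"az":0,"fingers":-1},{"x":0,"y":0,"z":0,"ax":0,"ay":0,"az":0,"fingers":-1}]'
python3 -c "
from h import *
lipnow()"
python3 -m pendant '[{"x":0.001,"y":-0.0002,"z":0,"ax":0,"ay":0,"az":0,"fingers":-1},{"x":0,"y":0,"z":0,"ax":0,"ay":0,"az":0,"fingers":-1}]'
python3 -c "
from h import *
lipnow()"
```

```text
t: 10.23
eef_pos: [590.6, -195.0, 109.4]
eef_rot: [0.506, 0.493, -0.416, 0.572]
contact_force: [1.1, -0.2, -2.3]
finger_gap: 0.155
t: 10.4
eef_pos: [590.7, -195.1, 108.5]
eef_rot: [0.506, 0.493, -0.416, 0.573]
contact_force: [-0.8, 0.3, -1.7]
finger_gap: 0.156
t 10.4 lip in housing [-60.9  -0.3  83.3] tilt 0.171 yaw rel deg 0.01 F [-0.8  0.3 -1.7] T [ 0.    0.15 -0.01] gap 0.156
t: 10.57
eef_pos: [590.9, -195.2, 108.0]
eef_rot: [0.506, 0.493, -0.416, 0.573]
contact_force: [0.0, 0.1, -0.0]
finger_gap: 0.153
t 10.57 lip in housing [-60.7  -0.4  82.7] tilt 0.171 yaw rel deg 0.01 F [ 0.   0.1 -0. ] T [ 0.03  0.27 -0.03] gap 0.153
```

```bash
python3 -m pendant '[{"x":0.0007,"y":-0.0001,"z":0,"ax":0,"ay":0,"az":0,"fingers":-1},{"x":0,"y":0,"z":0,"ax":0,"ay":0,"az":0,"fingers":-1}]'
python3 -c "
from h import *
lipnow()"
```

```text
t: 10.73
eef_pos: [591.0, -195.3, 107.6]
eef_rot: [0.506, 0.493, -0.416, 0.573]
contact_force: [-0.5, 0.4, 3.4]
finger_gap: 0.155
t 10.73 lip in housing [-60.6  -0.5  82.4] tilt 0.171 yaw rel deg 0.01 F [-0.5  0.4  3.4] T [0.18 0.55 0.01] gap 0.155
```

Floor found at about 82.7 (seat offset ≈ −2.3 mm, as the camera said). I lift by 1.5 mm and slide towards the ledge.

```bash
python3 -m pendant '[{"x":-0.0015,"y":0.0003,"z":0,"ax":0,"ay":0,"az":0,"fingers":-1},{"x":-0.0007,"y":-0.004,"z":0,"ax":0,"ay":0,"az":0,"fingers":-1},{"x":-0.0007,"y":-0.004,"z":0,"ax":0,"ay":0,"az":0,"fingers":-1},{"x":-0.0005,"y":-0.003,"z":0,"ax":0,"ay":0,"az":0,"fingers":-1},{"x":0,"y":0,"z":0,"ax":0,"ay":0,"az":0,"fingers":-1},{"x":0,"y":0,"z":0,"ax":0,"ay":0,"az":0,"fingers":-1}]'
python3 -c "
from h import *
lipnow()"
python3 -m pendant '[{"x":-0.0003,"y":-0.0015,"z":0,"ax":0,"ay":0,"az":0,"fingers":-1},{"x":-0.0002,"y":-0.0015,"z":0,"ax":0,"ay":0,"az":0,"fingers":-1},{"x":0,"y":0,"z":0,"ax":0,"ay":0,"az":0,"fingers":-1}]'
python3 -c "
from h import *
lipnow()"
```

```text
t: 11.23
eef_pos: [579.2, -196.7, 108.1]
eef_rot: [0.506, 0.493, -0.416, 0.572]
contact_force: [0.4, -0.8, -3.1]
finger_gap: 0.152
t 11.23 lip in housing [-72.5  -0.1  83. ] tilt 0.17 yaw rel deg -0.02 F [ 0.4 -0.8 -3.1] T [-0.04  0.18 -0.  ] gap 0.152
t: 11.48
eef_pos: [576.4, -197.1, 108.2]
eef_rot: [0.506, 0.493, -0.416, 0.572]
contact_force: [-0.3, 0.6, -2.9]
finger_gap: 0.152
t 11.48 lip in housing [-75.4  -0.1  83. ] tilt 0.171 yaw rel deg 0.0 F [-0.3  0.6 -2.9] T [-0.03  0.14 -0.01] gap 0.152
```

```bash
python3 -m pendant '[{"x":-0.0003,"y":-0.0015,"z":0,"ax":0,"ay":0,"az":0,"fingers":-1},{"x":-0.0002,"y":-0.0015,"z":0,"ax":0,"ay":0,"az":0,"fingers":-1},{"x":0,"y":0,"z":0,"ax":0,"ay":0,"az":0,"fingers":-1}]'
python3 -c "
from h import *
lipnow()"
python3 -m pendant '[{"x":-0.0003,"y":-0.0015,"z":0,"ax":0,"ay":0,"az":0,"fingers":-1},{"x":0,"y":0,"z":0,"ax":0,"ay":0,"az":0,"fingers":-1}]'
python3 -c "
from h import *
lipnow()"
python3 -m pendant '[{"x":-0.0003,"y":-0.0015,"z":0,"ax":0,"ay":0,"az":0,"fingers":-1},{"x":0,"y":0,"z":0,"ax":0,"ay":0,"az":0,"fingers":-1}]'
python3 -c "
from h import *
lipnow()"
```

```text
t: 11.73
eef_pos: [573.4, -197.5, 108.3]
eef_rot: [0.506, 0.493, -0.416, 0.573]
contact_force: [0.3, 0.5, -1.8]
finger_gap: 0.157
t 11.73 lip in housing [-78.4  -0.2  83.1] tilt 0.171 yaw rel deg 0.0 F [ 0.3  0.5 -1.8] T [-0.01  0.17  0.02] gap 0.157
t: 11.9
eef_pos: [571.9, -197.8, 108.4]
eef_rot: [0.506, 0.493, -0.416, 0.573]
contact_force: [-0.1, 0.3, -2.1]
finger_gap: 0.15
t 11.9 lip in housing [-79.9  -0.2  83.2] tilt 0.171 yaw rel deg 0.01 F [-0.1  0.3 -2.1] T [0.03 0.15 0.01] gap 0.15
t: 12.07
eef_pos: [570.4, -198.0, 108.4]
eef_rot: [0.506, 0.493, -0.416, 0.573]
contact_force: [0.6, -0.4, -2.2]
finger_gap: 0.153
t 12.07 lip in housing [-81.4  -0.2  83.2] tilt 0.171 yaw rel deg 0.01 F [ 0.6 -0.4 -2.2] T [-0.03  0.14 -0.02] gap 0.153
```

Lip is under the ledge without force. On towards the stop (expected ≈ −87).

```bash
python3 -m pendant '[{"x":-0.0003,"y":-0.0015,"z":0,"ax":0,"ay":0,"az":0,"fingers":-1},{"x":0,"y":0,"z":0,"ax":0,"ay":0,"az":0,"fingers":-1}]'
python3 -m pendant '[{"x":-0.0002,"y":-0.0013,"z":0,"ax":0,"ay":0,"az":0,"fingers":-1},{"x":0,"y":0,"z":0,"ax":0,"ay":0,"az":0,"fingers":-1}]'
python3 -c "
from h import *
lipnow()"
python3 -m pendant '[{"x":-0.0002,"y":-0.001,"z":0,"ax":0,"ay":0,"az":0,"fingers":-1},{"x":0,"y":0,"z":0,"ax":0,"ay":0,"az":0,"fingers":-1}]'
python3 -c "
from h import *
lipnow()"
```

```text
t: 12.23
eef_pos: [568.9, -198.2, 108.5]
eef_rot: [0.506, 0.493, -0.416, 0.573]
contact_force: [0.5, 0.2, -2.4]
finger_gap: 0.153
t: 12.4
eef_pos: [567.6, -198.4, 108.5]
eef_rot: [0.506, 0.493, -0.416, 0.573]
contact_force: [0.4, 0.2, -2.2]
finger_gap: 0.153
t 12.4 lip in housing [-84.2  -0.2  83.3] tilt 0.171 yaw rel deg 0.01 F [ 0.4  0.2 -2.2] T [0.03 0.14 0.02] gap 0.153
t: 12.57
eef_pos: [566.7, -198.6, 108.5]
eef_rot: [0.506, 0.493, -0.416, 0.573]
contact_force: [-0.2, -0.1, -2.1]
finger_gap: 0.15
t 12.57 lip in housing [-85.2  -0.2  83.3] tilt 0.171 yaw rel deg 0.01 F [-0.2 -0.1 -2.1] T [-0.    0.17  0.  ] gap 0.15
```

```bash
python3 -m pendant '[{"x":-0.0001,"y":-0.0007,"z":0,"ax":0,"ay":0,"az":0,"fingers":-1},{"x":0,"y":0,"z":0,"ax":0,"ay":0,"az":0,"fingers":-1}]'
python3 -c "
from h import *
lipnow()"
```

```text
t: 12.73
eef_pos: [566.0, -198.7, 108.5]
eef_rot: [0.506, 0.493, -0.416, 0.573]
contact_force: [0.2, -0.4, -2.5]
finger_gap: 0.156
t 12.73 lip in housing [-85.8  -0.2  83.3] tilt 0.171 yaw rel deg 0.01 F [ 0.2 -0.4 -2.5] T [-0.02  0.13 -0.03] gap 0.156
```

```bash
for i in 1 ; do :; done
python3 -m pendant '[{"x":-0.0002,"y":-0.001,"z":0,"ax":0,"ay":0,"az":0,"fingers":-1},{"x":0,"y":0,"z":0,"ax":0,"ay":0,"az":0,"fingers":-1}]'
```

```text
t: 12.9
eef_pos: [565.5, -198.8, 108.8]
eef_rot: [0.507, 0.492, -0.416, 0.573]
contact_force: [2.8, 1.0, -2.3]
finger_gap: 0.157
```

```bash
python3 -m pendant '[{"x":-0.0002,"y":-0.0008,"z":0,"ax":0,"ay":0,"az":0,"fingers":-1},{"x":0,"y":0,"z":0,"ax":0,"ay":0,"az":0,"fingers":-1}]'
python3 -c "
from h import *
lipnow()"
```

```text
t: 13.07
eef_pos: [565.3, -198.9, 109.1]
eef_rot: [0.507, 0.492, -0.415, 0.573]
contact_force: [5.7, 0.4, -3.3]
finger_gap: 0.152
t 13.07 lip in housing [-86.5  -0.3  83.7] tilt 0.174 yaw rel deg -0.02 F [ 5.7  0.4 -3.3] T [ 0.17 -0.84 -0.01] gap 0.152
```

Stop met at lip ≈ −86.3 with 5.7 N. I back off about 0.8 mm of clearance, and swing down about the lip in stages.

```bash
python3 -m pendant '[{"x":0.0007,"y":0.002,"z":0,"ax":0,"ay":0,"az":0,"fingers":-1},{"x":0,"y":0,"z":0,"ax":0,"ay":0,"az":0,"fingers":-1},{"x":0,"y":0,"z":0,"ax":0,"ay":0,"az":0,"fingers":-1}]'
python3 -c "
from h import *
lipnow()"
python3 -m pendant '[{"x":0.0014,"y":0.0002,"z":0,"ax":0,"ay":0,"az":-0.017,"fingers":-1},{"x":0.0014,"y":0.0002,"z":0,"ax":0,"ay":0,"az":-0.017,"fingers":-1},{"x":0,"y":0,"z":0,"ax":0,"ay":0,"az":0,"fingers":-1}]'
python3 -c "
from h import *
lipnow()"
```

```text
t: 13.32
eef_pos: [566.0, -198.6, 108.0]
eef_rot: [0.506, 0.493, -0.416, 0.572]
contact_force: [0.4, 0.6, -2.3]
finger_gap: 0.156
t 13.32 lip in housing [-85.9  -0.2  82.9] tilt 0.17 yaw rel deg 0.02 F [ 0.4  0.6 -2.3] T [ 0.01  0.11 -0.01] gap 0.156
t: 13.57
eef_pos: [567.4, -198.5, 105.3]
eef_rot: [0.497, 0.502, -0.426, 0.565]
contact_force: [0.4, -0.1, -1.7]
finger_gap: 0.15
t 13.57 lip in housing [-85.3  -0.2  82.9] tilt 0.135 yaw rel deg 0.03 F [ 0.4 -0.1 -1.7] T [-0.01  0.18  0.03] gap 0.15
```

```bash
python3 -m pendant '[{"x":0.0014,"y":0.0002,"z":0,"ax":0,"ay":0,"az":-0.017,"fingers":-1},{"x":0.0008,"y":0.0001,"z":0,"ax":0,"ay":0,"az":-0.01,"fingers":-1},{"x":0,"y":0,"z":0,"ax":0,"ay":0,"az":0,"fingers":-1}]'
python3 -c "
from h import *
lipnow()"
python3 -m pendant '[{"x":0.0008,"y":0.0001,"z":0,"ax":0,"ay":0,"az":-0.01,"fingers":-1},{"x":0.0008,"y":0.0001,"z":0,"ax":0,"ay":0,"az":-0.01,"fingers":-1},{"x":0,"y":0,"z":0,"ax":0,"ay":0,"az":0,"fingers":-1}]'
python3 -c "
from h import *
lipnow()"
```

```text
t: 13.82
eef_pos: [568.0, -198.4, 103.2]
eef_rot: [0.491, 0.508, -0.433, 0.56]
contact_force: [-0.1, 0.5, -0.9]
finger_gap: 0.155
t 13.82 lip in housing [-85.2  -0.3  82.9] tilt 0.109 yaw rel deg 0.03 F [-0.1  0.5 -0.9] T [-0.01  0.16 -0.04] gap 0.155
t: 14.07
eef_pos: [568.0, -198.5, 102.5]
eef_rot: [0.485, 0.513, -0.439, 0.555]
contact_force: [-5.5, -0.9, 2.2]
finger_gap: 0.158
t 14.07 lip in housing [-85.7  -0.4  83.8] tilt 0.088 yaw rel deg 0.03 F [-5.5 -0.9  2.2] T [0.03 0.57 0.07] gap 0.158
```

```bash
python3 -m pendant '[{"x":0.0008,"y":0.0001,"z":0,"ax":0,"ay":0,"az":-0.01,"fingers":-1},{"x":0.0008,"y":0.0001,"z":0,"ax":0,"ay":0,"az":-0.01,"fingers":-1},{"x":0,"y":0,"z":0,"ax":0,"ay":0,"az":0,"fingers":-1}]'
python3 -c "
from h import *
lipnow()"
python3 -m pendant '[{"x":0.0008,"y":0.0001,"z":0,"ax":0,"ay":0,"az":-0.01,"fingers":-1},{"x":0.0008,"y":0.0001,"z":0,"ax":0,"ay":0,"az":-0.01,"fingers":-1},{"x":0,"y":0,"z":0,"ax":0,"ay":0,"az":0,"fingers":-1}]'
python3 -c "
from h import *
lipnow()"
```

```text
t: 14.32
eef_pos: [567.5, -198.4, 99.7]
eef_rot: [0.48, 0.519, -0.445, 0.55]
contact_force: [-4.4, -2.2, -0.4]
finger_gap: 0.153
t 14.32 lip in housing [-86.5  -0.2  82.7] tilt 0.067 yaw rel deg 0.01 F [-4.4 -2.2 -0.4] T [-0.22  1.09 -0.06] gap 0.153
t: 14.57
eef_pos: [567.8, -198.3, 98.0]
eef_rot: [0.475, 0.524, -0.45, 0.546]
contact_force: [-5.8, -1.8, -0.3]
finger_gap: 0.153
t 14.57 lip in housing [-86.5  -0.1  82.6] tilt 0.047 yaw rel deg 0.01 F [-5.8 -1.8 -0.3] T [-0.31  1.24 -0.1 ] gap 0.153
```

```bash
python3 -m pendant '[{"x":0.0008,"y":0.0001,"z":0,"ax":0,"ay":0,"az":-0.01,"fingers":-1},{"x":0.0008,"y":0.0001,"z":0,"ax":0,"ay":0,"az":-0.01,"fingers":-1},{"x":0,"y":0,"z":0,"ax":0,"ay":0,"az":0,"fingers":-1}]'
python3 -c "
from h import *
lipnow()"
python3 -m pendant '[{"x":0.0008,"y":0.0001,"z":0,"ax":0,"ay":0,"az":-0.01,"fingers":-1},{"x":0.0008,"y":0.0001,"z":0,"ax":0,"ay":0,"az":-0.01,"fingers":-1},{"x":0,"y":0,"z":0,"ax":0,"ay":0,"az":0,"fingers":-1}]'
python3 -c "
from h import *
lipnow()"
```

```text
t: 14.82
eef_pos: [568.0, -198.2, 96.2]
eef_rot: [0.47, 0.528, -0.456, 0.541]
contact_force: [-5.1, -1.4, -0.8]
finger_gap: 0.151
t 14.82 lip in housing [-86.6  -0.1  82.5] tilt 0.026 yaw rel deg 0.0 F [-5.1 -1.4 -0.8] T [-0.29  1.29 -0.15] gap 0.151
t: 15.07
eef_pos: [568.9, -198.1, 94.7]
eef_rot: [0.465, 0.533, -0.461, 0.537]
contact_force: [-4.3, -2.1, -3.3]
finger_gap: 0.153
t 15.07 lip in housing [-86.   -0.   82.5] tilt 0.008 yaw rel deg 0.0 F [-4.3 -2.1 -3.3] T [-0.22  1.07 -0.06] gap 0.153
```

```bash
python3 -m pendant '[{"x":0.0008,"y":0.0001,"z":0,"ax":0,"ay":0,"az":-0.01,"fingers":-1},{"x":0,"y":0,"z":0,"ax":0,"ay":0,"az":0,"fingers":-1}]'
python3 -c "
from h import *
lipnow()"
python3 -m pendant '[{"x":0.0008,"y":0.0001,"z":0,"ax":0,"ay":0,"az":-0.01,"fingers":-1},{"x":0,"y":0,"z":0,"ax":0,"ay":0,"az":0,"fingers":-1}]'
python3 -c "
from h import *
lipnow()"
```

```text
t: 15.23
eef_pos: [569.2, -198.2, 94.9]
eef_rot: [0.462, 0.535, -0.463, 0.535]
contact_force: [-6.1, -1.5, 0.3]
finger_gap: 0.154
t 15.23 lip in housing [-85.8  -0.2  83.4] tilt -0.002 yaw rel deg -0.0 F [-6.1 -1.5  0.3] T [-0.05  1.03 -0.01] gap 0.154
t: 15.4
eef_pos: [569.4, -198.3, 95.2]
eef_rot: [0.459, 0.537, -0.466, 0.532]
contact_force: [-10.0, 0.5, 6.0]
finger_gap: 0.154
t 15.4 lip in housing [-85.7  -0.3  84.5] tilt -0.011 yaw rel deg 0.01 F [-10.    0.5   6. ] T [0.28 1.27 0.08] gap 0.154
```

```bash
python3 -m pendant '[{"x":-0.0004,"y":-0.0008,"z":0,"ax":0,"ay":0,"az":0.01,"fingers":-1},{"x":0,"y":0,"z":0,"ax":0,"ay":0,"az":0,"fingers":-1}]'
python3 - <<'E'
from h import *
lipnow()
im=get_image("wrist"); w=cloud(im); save(im,"w5",s=1.25)
P=w[~np.isnan(w[...,0])]; d=P[:,:2]-HO; a=np.radians(HY); c,s=np.cos(a),np.sin(a)
X=d[:,0]*c+d[:,1]*s; Y=-d[:,0]*s+d[:,1]*c; Z=P[:,2]
m=(Y>22)&(Y<38)
for x in range(-100,100,8):
    k=m&(X>=x)&(X<x+8)&(Z<140)
    if k.sum()>5: print(x,k.sum(),"Z",np.round(np.percentile(Z[k],[5,50,95]),1),end="; ")
m=(X>20)&(X<50)&(Z<110)
print()
for y in range(28,60,2):
    k=m&(Y>=y)&(Y<y+2)
    if k.sum()>5: print(y,np.round(np.median(Z[k]),1),end="; ")
E
```

```text
t: 15.57
eef_pos: [569.1, -198.2, 94.7]
eef_rot: [0.463, 0.534, -0.463, 0.535]
contact_force: [-4.1, -0.9, -0.7]
finger_gap: 0.155
t 15.57 lip in housing [-85.9  -0.1  83. ] tilt 0.001 yaw rel deg -0.02 F [-4.1 -0.9 -0.7] T [ 0.2   0.58 -0.02] gap 0.155
-100 561 Z [94.7 95.7 96.6]; -92 559 Z [94.7 95.7 96.6]; -84 573 Z [94.6 95.6 96.7]; -76 730 Z [86.  87.8 96.1]; -68 521 Z [87.6 88.7 89.6]; -60 515 Z [87.8 88.7 89.6]; -52 521 Z [87.7 88.7 89.7]; -44 511 Z [87.7 88.7 89.7]; -36 521 Z [87.7 88.7 89.7]; -28 515 Z [87.7 88.7 89.8]; -20 516 Z [87.7 88.7 89.7]; -12 999 Z [ 88.1 113.7 125.3]; -4 1018 Z [ 88.1 112.5 125.3]; 4 512 Z [87.6 88.6 89.6]; 12 514 Z [87.7 88.6 89.6]; 20 515 Z [87.6 88.6 89.7]; 28 519 Z [87.7 88.7 89.7]; 36 500 Z [87.6 88.6 89.5]; 44 520 Z [87.6 88.7 89.7]; 52 513 Z [87.6 88.6 89.6]; 60 555 Z [87.4 88.7 90.7]; 68 290 Z [86.4 90.6 91.8]; 76 99 Z [81.9 82.8 83.6]; 84 482 Z [67.5 75.  77.6]; 92 518 Z [46.5 76.4 77.6]; 
28 88.7; 30 88.7; 32 88.6; 34 88.7; 36 88.6; 38 88.8; 40 88.8; 42 88.7; 44 85.8; 46 82.7; 48 87.7; 50 87.7; 52 83.3; 54 82.7; 56 82.4; 58 76.6;
```

View pics/w5.png

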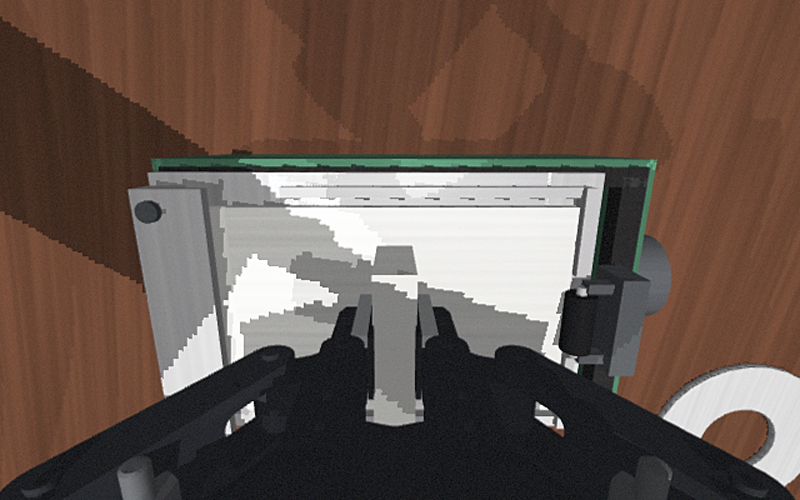

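The picture shows the cover lying between the upstands, the ledge over its lip (left, x≈215) and the roller (577,322) over its free edge. The plate top reads 88.7 mm along the whole length, so it is flush. Releasing.

```bash
python3 -m pendant '[{"x":0,"y":0,"z":0,"ax":0,"ay":0,"az":0,"fingers":-0.5},{"x":0,"y":0,"z":0,"ax":0,"ay":0,"az":0,"fingers":-0.3},{"x":0,"y":0,"z":0,"ax":0,"ay":0,"az":0,"fingers":-0.2},{"x":0,"y":0,"z":0,"ax":0,"ay":0,"az":0,"fingers":-0.2},{"x":0,"y":0,"z":0,"ax":0,"ay":0,"az":0,"fingers":-0.2},{"x":0,"y":0,"z":0,"ax":0,"ay":0,"az":0,"fingers":-0.2}]'
python3 -m pendant '[{"x":-0.005,"y":0,"z":0,"ax":0,"ay":0,"az":0,"fingers":-0.2},{"x":-0.01,"y":0,"z":0,"ax":0,"ay":0,"az":0,"fingers":-0.2},{"x":-0.015,"y":0,"z":0,"ax":0,"ay":0,"az":0,"fingers":-0.2},{"x":-0.03,"y":0,"z":0,"ax":0,"ay":0,"az":0,"fingers":-0.2},{"x":-0.04,"y":0,"z":0,"ax":0,"ay":0,"az":0,"fingers":-0.2},{"x":-0.04,"y":0,"z":0.02,"ax":0,"ay":0,"az":0,"fingers":-0.2},{"x":-0.03,"y":0,"z":0.04,"ax":0,"ay":0,"az":0,"fingers":-0.2},{"x":0,"y":0,"z":0,"ax":0,"ay":0,"az":0,"fingers":-0.2},{"x":0,"y":0,"z":0,"ax":0,"ay":0,"az":0,"fingers":-0.2}]'
python3 - <<'E'
from h import *
im=get_image("wrist"); w=cloud(im); save(im,"w6",s=1.25)
P=w[~np.isnan(w[...,0])]; d=P[:,:2]-HO; a=np.radians(HY); c,s=np.cos(a),np.sin(a)
X=d[:,0]*c+d[:,1]*s; Y=-d[:,0]*s+d[:,1]*c; Z=P[:,2]
m=(abs(Y)<40)&(abs(X+10)<68)&(Z>86.5)&(Z<91)&(X>-68)&(X<50)
A=np.c_[X[m],Y[m],np.ones(m.sum())]; print("plane",np.linalg.lstsq(A,Z[m],rcond=None)[0],m.sum())
k=(abs(X+10)<40)&(Z>122)&(Z<130)
print("fin",cv2.minAreaRect(np.c_[X[k],Y[k]].astype(np.float32)))
E
```

```text
t: 16.12
eef_pos: [569.0, -198.3, 94.4]
eef_rot: [0.462, 0.534, -0.463, 0.535]
contact_force: [-0.5, -0.7, 1.4]
finger_gap: 0.401
t: 16.87
eef_pos: [577.1, -251.4, 259.9]
eef_rot: [0.463, 0.532, -0.463, 0.537]
contact_force: [-0.7, -0.2, -0.9]
finger_gap: 0.402
plane [3.46574793e-04 1.57971515e-03 8.86715149e+01] 8909
fin ((-4.174832344055176, 0.2102031707763672), (13.66690444946289, 58.85777282714844), 0.29816994071006775)
```

View pics/w6.png

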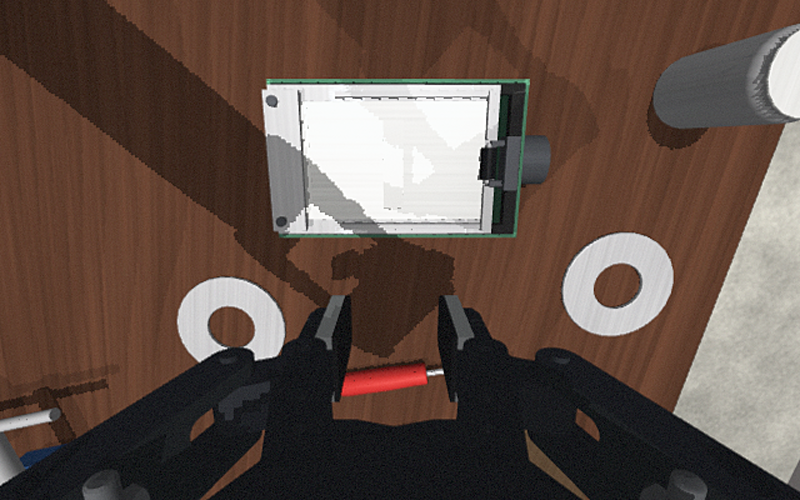

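The picture shows the cover closed over the housing at (395,160), with the roller (487,162) over its edge. It is level to 0.002 rad with its top at 88.7 mm, its y is 0.2 mm, its yaw 0.3°, and its lip lies at about −85. The gripper is clear.

```bash
python3 -c "
from cell import arm
print(arm.close_job())"
```

```text
the job is handed in; nothing more can be done
None
```

The cover is back on the housing, lip under the ledge and free end under the roller catch. I handed the job in at about 17 s of the 58 s allowed, and the system gave no verdict.

**What I did:**
- I took the cover farthest to the robot's right, by the fin, and brought it over the housing at a tilt of about 0.17 rad.
- I felt the rim at about 82.7 mm above the bench, and the slot's stop with the lip at about −86 mm. That puts the frame about 10 mm towards the robot and 2.3 mm low.
- I backed off slightly, swung the free end down past the roller in small steps, released, and lifted clear.
- Force readings at the wrist stayed near 6 N or less during hooking and at about 12 N at most while pressing down.

**Last checks after release:**

| Check | Measured | Limit |
|---|---|---|
| Height of underside | about 82.7 mm | 79.5 to 90.5 mm |
| Tilt | about 0.002 rad | 0.025 rad |
| Sideways offset | 0.2 mm | 7 mm |
| Yaw | about 0.005 rad | 0.08 rad |
| Lip position in x | about −85 mm | −90.5 to −59.5 mm |

The roller is visible over the cover's edge, and the gripper is about 165 mm above where it let go, touching nothing.

**What disagreed or went unchecked:**
- The wrist camera put the held cover about 1 mm to the side and 0.01 rad steeper than the grasp had suggested. I corrected for the sideways offset.
- The last 0.01 rad of the downward swing met rising force because the cover was already seated, so I turned it back.
- I did not measure the bystanders again afterwards, but no force reading suggested the arm touched one.

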